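Trip the hidden latch of the parts case with the release pin

ROBOT

A 6-joint arm with a two-finger parallel gripper is mounted at the origin on the work surface. World frame = base frame: x ahead of the robot, y to its left, z up, the work surface at z = 0. Lengths are in mm, angles in rad, forces in N, time in s.
With the tool pointing down it reaches from about 275 to 1000 mm from the base axis. Payload 8.4 kg.
Tool frame: the origin (TCP) lies on the mounting face of the last link; the fingertips stand 173 mm ahead of it and the grasp point (between the pads) lies 155 mm ahead of it; z points along the fingers, y is the direction in which the jaws open and shut (so a half turn about z gives the same grasp; the last joint's range is limited). The gripper opens to 85 mm and grips with 20 to 120 N. Pads are 22 mm wide; open, the fingers measure 114 mm over their backs; the gripper's body (76 mm by 85 mm) begins 54 mm behind the grasp point. The pads swing forward as they close: fully open they stand 13 mm farther back than shut.
Start: joints at [1.165, 0.353, 1.633, -0, 1.155, -0.002], TCP at [245.572, 574.738, 404.681] pointing down, gripper open.
Joint ranges: [-2.63, 2.63], [-0.92, 2.1], [0.06, 2.66], [-1.3, 4.44], [0, 2.69], [-3.02, 3.02]. Speed limits (rad/s): [2.22, 2.22, 2.79, 3.14, 3.14, 3.14].

INTERFACE

Orientations are given as [roll, pitch, yaw] about the fixed x, y, z axes, in that order (R = Rz(yaw) Ry(pitch) Rx(roll)).
In Python, from rig import r, grab_frame, spotter gives the robot as it stands.
- The arm moves only by the tool apply_moves, never from a script. Its argument "motion" is text: rows parted by semicolons, each of 5 numbers parted by spaces: the opening, from -1 (shut) to 1 (fully open), then the shift along the tool's x, y, z as a fraction of full scale, then the turn about the tool's z as a fraction of full scale. In form: hand x y z twist; .... A call has 1 to 20 rows; each row is the pose to reach, as a shift and turn from the pose commanded when the call began, along the tool's axes at that moment, turning the shorter way round; what a row does not reach only later rows make up. Full scale, the value 1, is 1 m for a shift and pi rad for a turn. A row lasts 1/12 s, in which the tool goes at most 41.7 mm and 7.16 degrees, less where a joint would pass 70% of its speed; a pose out of reach is approached as far as the arm can. A call with a number of a shift or a turn outside -1 to 1 is refused whole. A call with a gripper value outside its range is refused whole. The fingers move at their own pace and stop on an object; "squeeze" is the grip in N (left out, the last holds). Time passes only in rows, so rows that repeat a pose let the fingers close. It gives the time, the measured TCP pose, the force and the opening at its end, in the units of the state.
- r.sense(): the state, without advancing time (a new reading comes with each control period).
- grab_frame(name): name is "scene" or "side" or "wrist"; returns a dict with "img" (384x512x3 uint8, red, green, blue), "fx", "fy", "cx", "cy" (pixels), "R" (3x3) and "t" (3): a world point X has camera coordinates R X + t. Camera axes: x right, y down, z forward; pixel columns grow to the right and rows downward; lengths in mm; the calibration is good to about 2 mm. A picture is of the moment at which its call begins. There is no depth.
- r.sign_off(): hands the job in, once; it reports no verdict.
Trained networks look in the newest picture that a camera, given by its name, has taken for a name from the list of things; names that differ only in an ending like _2 or _b are one class to them, and where a whole thing is asked for, a point or a joint stands for the part that bears it (a point fixed in the world has none). Each returns a list of dicts, best first, with "conf" (0 to 1); they miss things now and then, are a little off and sometimes report something else, mostly with a low value. They report only what shows in the picture. A call takes as long as a camera call. They do not tell look-alikes from the thing itself.
- spotter.boxes_of(query, camera): "point" ([x, y, z] in mm, in world coordinates, good to about 4 mm: the middle of the surface that is visible of it).
- spotter.place_of(query, camera): "point" ([x, y, z] in mm, in world coordinates, good to about 4 mm: a listed point, or the origin of a listed thing).
The state is a dict: "clock": time; "qpos": joint angles; "qvel": joint speeds; "joint_efforts": joint torques, N m; "eef_pos": TCP position; "tcp_rot": TCP orientation; "contact_force": force on the tool from outside, world axes, zero at the start; "wrist_torque": the same for the moment, N m; "opening": opening from 0.0 (shut) to 1.0 (fully open).
Only numpy, scipy, OpenCV 4.12 (cv2) and the standard library are available. Lean on these libraries where they do the work, as an engineer would, in place of code of your own. Each camera call takes 0.05 s, during which the arm holds its last target.

TASK

The lid of the steel parts case is held shut by a spring latch that sits under one of the three small holes in its front strip, and nothing shows which one. Take the release pin from its wooden stand, feel gently through the holes until you find the one that gives, push it through until the lid springs up, then put the pin back upright in its stand, fully down, with the lid left open. Do not force the pin where it meets a solid stop, and leave the jar, the tape roll and the screwdriver where they are.

Things in the scene. Friction and masses are not known exactly. Their poses are not given: they have to be found in the camera images.
- case: Grey steel parts case, 180 (its x) x 260 (y) x 80 mm high, fixed. Origin: centre of underside; x from front (robot side) to hinge side, y left, z up. A fixed steel strip, case x -90 to -46 mm, 4 mm thick, forms the front of its top at 80 mm; the rest is the lid. Three vertical 10 mm holes in the strip at case x = -68, y = +30, 0, -30 mm. Over 40 N between pin and case bends the pin: failure.
- hole_left (a point): Centre of the mouth of the left hole (case y = +30 mm), level with the strip's top, 80 mm above the bench; axes as the case's. Under each hole a pin meets steel 30 mm below the strip's top: under one (sometimes two neighbours) a sprung latch pad that gives, under the others a solid ledge at the same depth that does not. Which is which changes and cannot be seen.
- hole_mid (a point): Centre of the mouth of the middle hole (case y = 0), level with the strip's top; axes as the case's. The latch pad, wherever it is, starts to give at about 3 N and stiffens by about 0.6 N per mm; the latch trips after about 6 mm (36 mm below the strip's top, 6 to 8 N); the pad stops hard after about 10 mm.
- hole_right (a point): Centre of the mouth of the right hole (case y = -30 mm), level with the strip's top face. Axes as the case's.
- lid (a joint): Lid angle in rad: about 0 shut, 0.60 fully up. Hinged on the case's far top edge (case x = +87 mm, 78 mm high), 132 mm from hinge to free edge. Once the latch trips a weak spring lifts it by itself in about 1 s to 0.60 and holds it there; its free edge then stands about 75 mm above the strip and 22 mm farther back. Nothing to grip on it.
- stand: Light wooden block, 60 mm (its x) by 90 mm (its y) by 76 mm high, fixed to the bench. Origin: centre of its underside, z up.
- stand_hole0 (a point): Centre of the mouth of the stand's vertical through hole, 10 mm diameter with a 2 mm chamfer, in the middle of the block's top face, 76 mm above the bench.
- pin_grip (a point): Centre of the release pin's black square handle (16 x 16 mm, 48 mm tall; pin about 60 g). Below the handle is a steel rod, 6 mm diameter, 70 mm long. At the start it stands upright in the stand, handle's underside on the block's top. z along the pin from tip to handle; x and y square to the handle's faces.
- pin_collar (a point): Centre of the underside of the pin's handle, 24 mm below the handle's centre, where the rod begins. In the stand it rests at the mouth of the stand's hole.
- pin_tip (a point): Free end of the pin's rod, 94 mm below the handle's centre, 70 mm below the handle's underside.
- jar_mid (a point): Bystander: centre of a white screw jar with a black cap, 72 mm diameter, 105 mm high, standing. Leave it alone.
- tape_mid (a point): Bystander: centre of a black roll of tape lying flat, 90 mm diameter, 19 mm high. Leave it alone.
- driver_grip (a point): Bystander: handle of a black-handled screwdriver about 200 mm long lying on the bench; its blade points along this point's x. Leave it alone.
Things that resemble listed ones, but are neither listed nor needed, are in the scene too. Leave any purple or turquoise look-alike of the stand alone.

How it is judged:
By the outcome, as a careful person would: the job done as asked, in the order asked, and still so for the second after the job is handed in, with the robot touching nothing.
It also fails if it takes over 58 s, if anything falls off the work surface, if the arm or the gripper's body presses on something with over 40 N, if the wrist force passes 120 N, or if a joint passes its speed limit or range.

## Working session

There is one attempt and no reset: what is moved stays moved. The work goes in short steps, Python scripts to look and compute and a tool call to move; the robot and the scene stay as the last step left them, time stands still between calls to the robot, and variables do not carry over. Pictures are saved under pics/ and viewed, and the job is handed in when it is done.

Besides the shell and the picture viewer there is one more tool, called by a JSON object that holds its "method" and its "body". apply_moves: Moves the arm, as the interface text tells. Its arguments: {"type":"object","properties":{"motion":{"type":"string"},"squeeze":{"type":"number"}},"required":["motion"]}

```bash
ls; mkdir -p pics
cat > h.py <<'E'
from rig import r, grab_frame, spotter
import numpy as np, cv2
def save(cam,name):
    f=grab_frame(cam); cv2.imwrite(f'pics/{name}.png',cv2.cvtColor(f['img'],cv2.COLOR_RGB2BGR)); return f
def proj(f,X):
    c=np.array(f['R'])@np.array(X,float)+np.array(f['t']); return np.array([f['fx']*c[0]/c[2]+f['cx'],f['fy']*c[1]/c[2]+f['cy']])
def ray(f,u,v):
    R=np.array(f['R']);t=np.array(f['t']);o=-R.T@t;d=R.T@np.array([(u-f['cx'])/f['fx'],(v-f['cy'])/f['fy'],1]);return o,d/np.linalg.norm(d)
def onz(f,u,v,z):
    o,d=ray(f,u,v);return o+d*(z-o[2])/d[2]
E
python3 - <<'E'
from h import *
np.set_printoptions(precision=1,suppress=True)
for c in ['scene','side','wrist']:
    f=save(c,c+'0')
    print(c,f['fx'],-np.array(f['R']).T@np.array(f['t']))
    for q in ['case','hole_left','hole_mid','hole_right','stand','stand_hole0','pin_grip','pin_collar','jar_mid','tape_mid','driver_grip']:
        print(q,[(np.array(d['point']),round(d['conf'],2)) for d in spotter.place_of(q,c)][:4])
print(r.sense())
E
```

```text
pics
scene 359.2399484745792 [1282.6 -170.5  900.2]
case [(array([583.1,  41.2,  -1.4]), 0.96), (array([ 433.2, -263.1,    2.9]), 0.27)]
hole_left [(array([510.9,  75.7,  82.8]), 0.87)]
hole_mid [(array([513.1,  46.9,  78.8]), 0.76)]
hole_right [(array([511.4,  15. ,  81.9]), 0.71)]
stand [(array([ 337.3, -139. ,   -0.8]), 0.8), (array([ 432.2, -265.2,   -1. ]), 0.76), (array([ 305. , -292.6,    2.8]), 0.75), (array([ 295. , -457.3,    1.8]), 0.69)]
stand_hole0 [(array([ 300.9, -297.3,   74.1]), 0.86), (array([ 295.1, -451.6,   73.9]), 0.86), (array([ 431.5, -262. ,   73.7]), 0.85), (array([ 333.4, -139.2,   77.2]), 0.83)]
pin_grip [(array([ 433.8, -264.9,   75.9]), 0.7), (array([ 431.6, -265.6,   99.7]), 0.56), (array([616. , 398.1,  53.5]), 0.34)]
pin_collar [(array([ 437.8, -270.6,   73.4]), 0.42)]
jar_mid [(array([616.7, 394.8,  53.7]), 0.69)]
tape_mid [(array([ 678.5, -223.4,   13.8]), 0.6)]
driver_grip [(array([ 470.4, -389.7,   11.4]), 0.75)]
side 371.84010445980704 [ -20.9 -504.6  853.1]
case [(array([579.7,  39.4,  -0.5]), 0.91)]
hole_left [(array([512.2,  77. ,  79. ]), 0.8
[... 635 characters left out ...]
]
tape_mid [(array([ 675.8, -228.4,    6.9]), 0.69), (array([512.8,  74. ,  80.6]), 0.42)]
driver_grip [(array([ 467.5, -394.2,   13.7]), 0.6)]
wrist 268.58928764460643 [167.5 609.6 373. ]
case []
hole_left []
hole_mid []
hole_right []
stand []
stand_hole0 []
pin_grip []
pin_collar []
jar_mid []
tape_mid []
driver_grip []
{'clock': 1.8, 'qpos': array([ 1.2,  0.4,  1.6,  0. ,  1.2, -0. ]), 'qvel': array([ 0., -0.,  0.,  0.,  0., -0.]), 'joint_efforts': array([ -0. , -60.5, -34.2,  -0. ,   0. ,  -0. ]), 'eef_pos': array([245.6, 574.7, 404.7]), 'tcp_rot': array([ 3.1, -0. ,  2.7]), 'contact_force': array([ 0.2, -0.7, -0.1]), 'wrist_torque': array([ 0., -0.,  0.]), 'opening': 1.0035318795339785}
```

View pictures.

View pics/scene0.png

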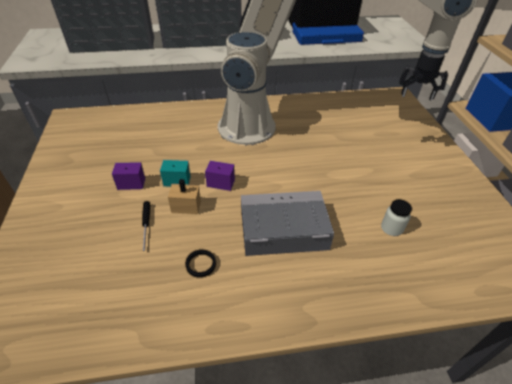

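View pics/side0.png

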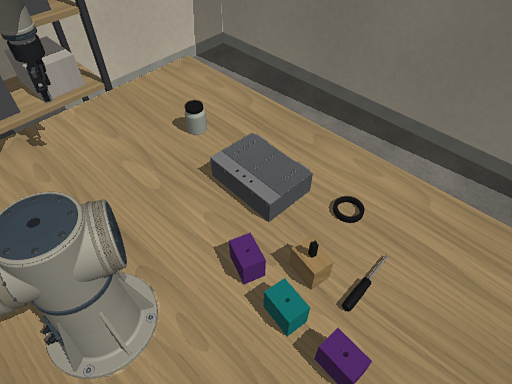

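Run:
```python
from h import *
s=r.sense();print(s['tcp_rot'].tolist(), r.sense()['qpos'].tolist())
im=cv2.imread('pics/scene0.png');print(im.shape)
a=cv2.resize(im[130:290,20:220],None,fx=4,fy=3.75,interpolation=cv2.INTER_CUBIC);cv2.imwrite('pics/scrop.png',a[:600])
im=cv2.imread('pics/side0.png')
a=cv2.resize(im[140:290,300:500],None,fx=4,fy=4,interpolation=cv2.INTER_CUBIC);cv2.imwrite('pics/dcrop.png',a[:600])
```

```text
[3.1415879961703115, -1.0304802779526057e-05, 2.7378118853168245] [1.1646169395499661, 0.35300097411075926, 1.6334100921609875, 1.1275902437825681e-05, 1.1551769546527173, -0.002403171644669858]
(384, 512, 3)
```

View pics/scrop.png

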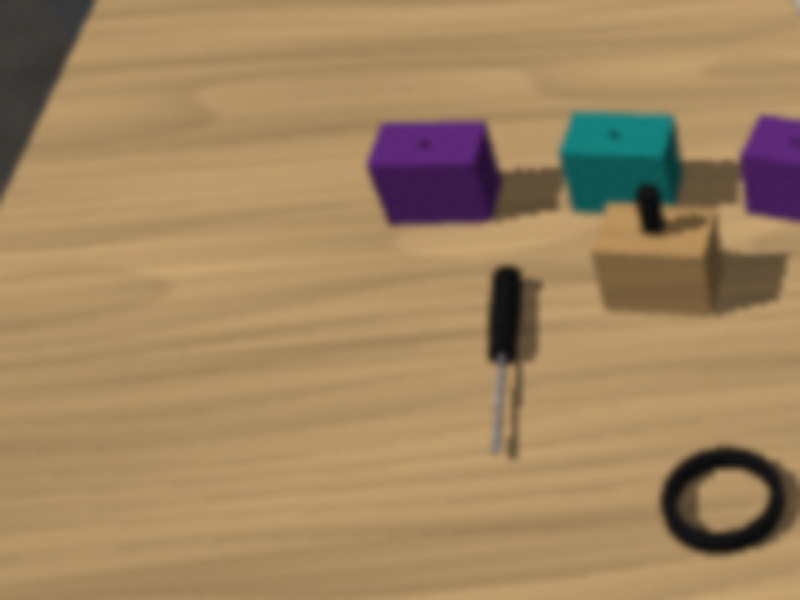

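View pics/dcrop.png

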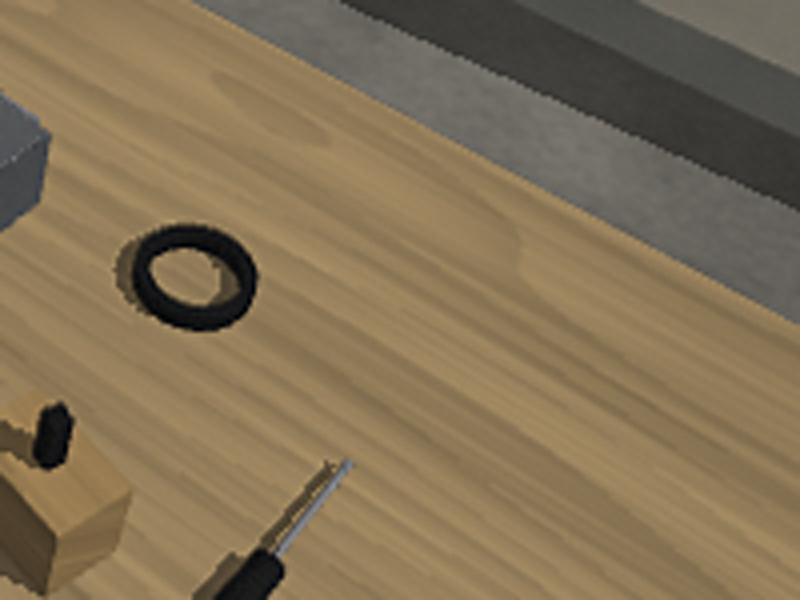

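```bash
cat >> h.py <<'E'
from scipy.spatial.transform import Rotation as Ro
def mv(target,yaw,base=None):
    s=r.sense(); p=np.array(base[0]) if base else s['eef_pos']; y0=base[1] if base else s['tcp_rot'][2]
    R=Ro.from_euler('xyz',[np.pi,0,y0]).as_matrix()
    d=R.T@(np.array(target)-p)/1000
    t=-((yaw-y0+np.pi)%(2*np.pi)-np.pi)/np.pi
    print('move',np.round(d,4),'twist',round(t,4),'rows',round(np.linalg.norm(d)*1000/41.7,1))
E
python3 - <<'E'
from h import *
mv([597,46,390],np.pi)
mv([434,-265,390],np.pi)
E
```

```text
move [-0.5309 -0.3481  0.0147] twist -0.1285 rows 15.2
move [-0.5032 -0.6982  0.0147] twist -0.1285 rows 20.6
```

{"method": "apply_moves", "body": {"motion": "1 -0.5309 -0.3481 0.0147 -0.1285;1 -0.5309 -0.3481 0.0147 -0.1285;1 -0.5309 -0.3481 0.0147 -0.1285;1 -0.5309 -0.3481 0.0147 -0.1285;1 -0.5309 -0.3481 0.0147 -0.1285;1 -0.5309 -0.3481 0.0147 -0.1285;1 -0.5309 -0.3481 0.0147 -0.1285;1 -0.5309 -0.3481 0.0147 -0.1285;1 -0.5309 -0.3481 0.0147 -0.1285;1 -0.5309 -0.3481 0.0147 -0.1285;1 -0.5309 -0.3481 0.0147 -0.1285;1 -0.5309 -0.3481 0.0147 -0.1285;1 -0.5309 -0.3481 0.0147 -0.1285;1 -0.5309 -0.3481 0.0147 -0.1285;1 -0.5309 -0.3481 0.0147 -0.1285;1 -0.5309 -0.3481 0.0147 -0.1285;1 -0.5309 -0.3481 0.0147 -0.1285;1 -0.5309 -0.3481 0.0147 -0.1285;1 -0.5309 -0.3481 0.0147 -0.1285", "squeeze": 40}}

```text
clock: 3.38
eef_pos: [596.3, 46.9, 389.8]
tcp_rot: [3.141, -0.001, -3.141]
contact_force: [0.5, 0.2, 0.1]
opening: 0.999
```

Run:
```python
from h import *
np.set_printoptions(precision=2,suppress=True)
f=save('wrist','wr1'); im=cv2.imread('pics/wr1.png')
print(f['R'],-np.array(f['R']).T@np.array(f['t']))
for q in ['hole_left','hole_mid','hole_right','case']:
    print(q,[(np.array(d['point']),round(d['conf'],2)) for d in spotter.place_of(q,'wrist')][:3])
s=r.sense();print(s['clock'],s['eef_pos'],s['tcp_rot'],s['qpos'])
```

```text
[[-0.    1.    0.  ]
 [ 0.94  0.    0.33]
 [ 0.33  0.   -0.94]] [511.42  48.45 358.26]
hole_left [(array([515.6,  78.8,  79.3]), 0.73)]
hole_mid [(array([511.9,  45.2,  81.8]), 0.86)]
hole_right [(array([511.9,  13.9,  78.9]), 0.97)]
case [(array([580.2,  33.8,   0.4]), 0.93)]
3.6333 [596.55  47.11 390.2 ] [ 3.14  0.   -3.14] [ 0.08  0.33  1.71  0.    1.11 -1.5 ]
```

View pics/wr1.png

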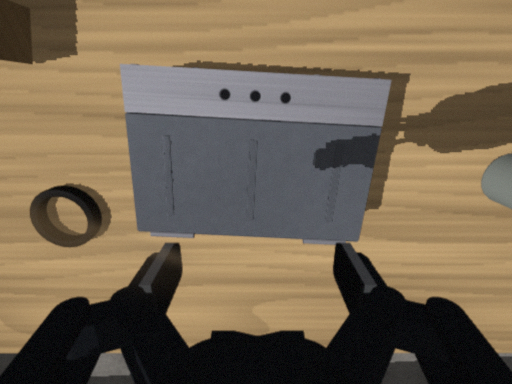

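Run:
```python
from h import *
np.set_printoptions(precision=2,suppress=True)
f=grab_frame('wrist'); g=cv2.cvtColor(f['img'],cv2.COLOR_RGB2GRAY)
for (u,v) in [(225,94),(256,96),(286,98)]:
    w=g[v-9:v+10,u-9:u+10].astype(float); wt=np.clip(110-w,0,None)
    yy,xx=np.mgrid[v-9:v+10,u-9:u+10]; c=((wt*xx).sum()/wt.sum()+.0,(wt*yy).sum()/wt.sum())
    print(w.min(),w.max(),c,onz(f,*c,80),onz(f,*c,78))
def line(cam,pts): pass
for p in [(121,65),(391,80),(126,113),(382,126)]: print(p,onz(f,*p,80))
# top camera scene check
f=grab_frame('scene')
for X in [(511,78,80),(511,46,80),(511,15,80)]: print(proj(f,X))
im=cv2.cvtColor(f['img'],cv2.COLOR_RGB2BGR)
cv2.imwrite('pics/sc1.png',cv2.resize(im[170:270,220:360],None,fx=5,fy=5,interpolation=cv2.INTER_CUBIC))
```

```text
22.0 154.0 (np.float64(224.33206744645298), np.float64(93.3818927540635)) [509.98  16.41  80.  ] [509.97  16.18  78.  ]
20.0 150.0 (np.float64(254.78560674495634), np.float64(95.14935260463716)) [511.56  46.16  80.  ] [511.56  46.15  78.  ]
21.0 146.0 (np.float64(285.06679121905654), np.float64(96.97010742643624)) [513.19  75.87  80.  ] [513.2   76.07  78.  ]
(121, 65) [484.86 -80.39  80.  ]
(391, 80) [497.54 177.26  80.  ]
(126, 113) [528.65 -82.61  80.  ]
(382, 126) [540.89 175.31  80.  ]
[291.36 196.31]
[281.54 197.27]
[271.97 198.21]
```

View pics/sc1.png

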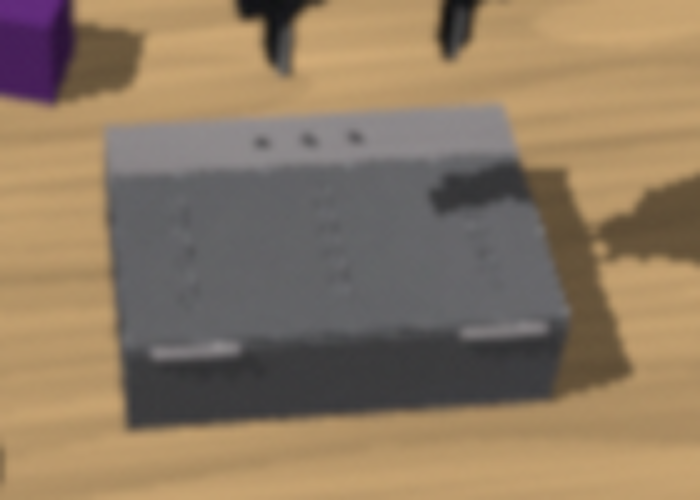

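{"method": "apply_moves", "body": {"motion": "1 0.1 -0.312 0.03 0;1 0.1 -0.312 0.03 0;1 0.1 -0.312 0.03 0;1 0.1 -0.312 0.03 0;1 0.1 -0.312 0.03 0;1 0.1 -0.312 0.03 0;1 0.1 -0.312 0.03 0;1 0.1 -0.312 0.03 0;1 0.1 -0.312 0.03 0;1 0.1 -0.312 0.03 0;1 0.1 -0.312 0.03 0"}}

```text
clock: 4.65
eef_pos: [497.0, -265.7, 360.0]
tcp_rot: [3.141, 0.0, 3.141]
contact_force: [-0.5, 1.0, -0.1]
opening: 0.998
```

Run:
```python
from h import *
np.set_printoptions(precision=2,suppress=True)
f=save('wrist','wr2'); im=cv2.imread('pics/wr2.png')
for q in ['pin_grip','pin_collar','stand_hole0','stand']:
    print(q,[(np.array(d['point']),round(d['conf'],2)) for d in spotter.place_of(q,'wrist')][:4])
s=r.sense();print(s['clock'],s['eef_pos'],s['tcp_rot'],s['qpos'])
p=proj(f,(434,-265,110)).astype(int);print(p)
import pickle;pickle.dump(f,open('f2.pkl','wb'))
u,v=p;y0=max(v-60,0)
cv2.imwrite('pics/wr2c.png',cv2.resize(im[y0:v+60,u-70:u+70],None,fx=5,fy=5,interpolation=cv2.INTER_CUBIC));print(u-70,y0)
```

```text
pin_grip [(array([ 438.7, -265.2,  100.9]), 0.73)]
pin_collar []
stand_hole0 [(array([ 435.8, -267.5,   78. ]), 0.83)]
stand [(array([ 333.1, -138.6,    1.2]), 0.77), (array([ 437.7, -264.3,    0.6]), 0.73), (array([579.1,  40. ,   0.3]), 0.56)]
4.9 [ 497.47 -264.86  360.15] [-3.14  0.   -3.14] [-0.49  0.31  1.81  0.    1.03 -2.06]
[256 124]
186 64
```

View pics/wr2c.png

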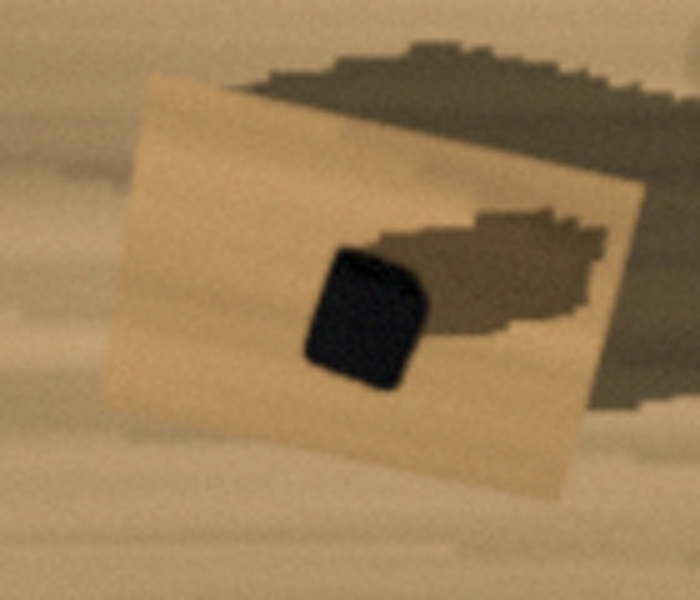

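View pics/wr2.png

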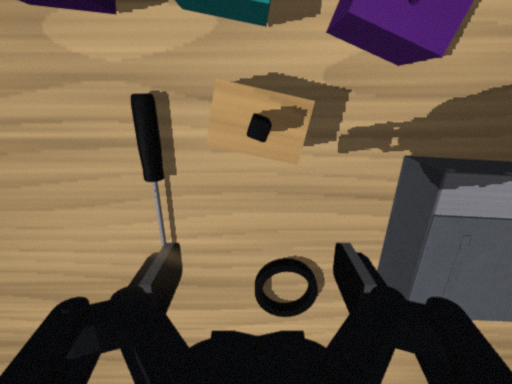

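```bash
cat >> h.py <<'E'
def fitbox(f,mask,x0,z0,z1,hx,hy,yaw0):
    from scipy.optimize import minimize
    S=8
    def cost(p):
        c,s=np.cos(p[2]),np.sin(p[2])
        P=[proj(f,(p[0]+c*a-s*b,p[1]+s*a+c*b,z)) for a in(-hx,hx) for b in(-hy,hy) for z in(z0,z1)]
        h=cv2.convexHull(np.array(P,np.float32))
        u0,v0=cost.o; m=np.zeros((mask.shape[0]*S,mask.shape[1]*S),np.uint8)
        cv2.fillConvexPoly(m,np.round(((h.reshape(-1,2)-[u0,v0]+.5)*S)*16).astype(np.int32),255,shift=4)
        m=cv2.resize(m,(mask.shape[1],mask.shape[0]),interpolation=cv2.INTER_AREA)/255.
        return np.abs(m-mask).sum()
    return cost
E
python3 - <<'E'
from h import *
import pickle
from scipy.optimize import minimize
f=pickle.load(open('f2.pkl','rb')); im=f['img'].astype(float)
u0,v0,u1,v1=236,104,286,154
g=im[v0:v1,u0:u1].max(2); print(g[24,24],np.median(g))
mask=np.clip((75-g)/50+.5,0,1)*(g<75); mask=np.clip((100-g)/90*1.1,0,1)
m2=cv2.inRange(g.astype(np.uint8),0,62)/255.
print(np.unique(g.astype(int)//10*10,return_counts=True))
n,l,st,ce=cv2.connectedComponentsWithStats(m2.astype(np.uint8));print(st,ce)
for z1 in (124,):
  best=None
  for y in (-.5,-.35,-.2,-.05):
    c=fitbox(f,m2,None,76,z1,8,8,0);c.o=(u0,v0)
    q=minimize(c,[437,-265,y],method='Nelder-Mead',options=dict(initial_simplex=[[437,-265,y],[441,-265,y],[437,-261,y],[437,-265,y+.15]],xatol=.05,fatol=.1))
    print(q.x,q.fun)
E
```

```text
20.0 174.0
(array([  0,  10,  20,  30,  40,  50,  60,  70,  80,  90, 100, 110, 120,
       130, 140, 150, 160, 170, 180, 190]), array([ 38, 278, 116,  19,  19,  15,  12,  13, 154, 220,  18,  11,  13,
        24,  22,  32,  41, 853, 596,   6]))
[[   0    0   50   50 2012]
 [  11   10   25   28  488]] [[24.81411531 24.80119284]
 [23.20491803 23.25819672]]
[ 4.35927818e+02 -2.62821089e+02 -3.38671592e-01] 63.18039215686274
[ 4.35989096e+02 -2.62728288e+02 -3.40938034e-01] 63.850980392156856
[ 4.35917007e+02 -2.62811667e+02 -3.21887049e-01] 63.99999999999999
[ 4.35862111e+02 -2.62755504e+02 -3.19637352e-01] 63.80392156862745
```

{"method": "apply_moves", "body": {"motion": "0.2 0.061 0.0025 0 0.105;0.2 0.061 0.0025 0.01 0.105;0.2 0.061 0.0025 0.03 0.105;0.2 0.061 0.0025 0.03 0.105"}}

```text
clock: 5.23
eef_pos: [434.5, -262.2, 327.8]
tcp_rot: [3.141, -0.004, 2.808]
contact_force: [-1.2, 0.0, -0.9]
opening: 0.6
```

Run:
```python
from h import *
np.set_printoptions(precision=2,suppress=True)
f=save('wrist','wr3'); 
s=r.sense();print(s['clock'],s['eef_pos'],s['tcp_rot'],s['contact_force'],s['opening'])
print(proj(f,(436,-263.5,124)))
```

```text
5.2833 [ 435.53 -262.63  329.14] [ 3.14 -0.    2.81] [ 0.13 -0.95 -0.22] 0.6015369004850509
[253.85 226.05]
```

View pics/wr3.png

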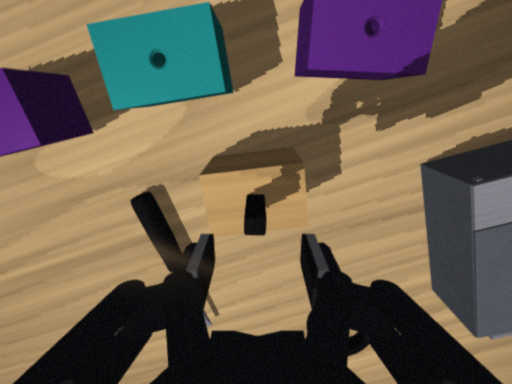

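{"method": "apply_moves", "body": {"motion": "0.2 0 0 0.035 0;0.2 0 0 0.06 0;0.2 0 0 0.073 0;0.2 0 0 0.073 0;-1 0 0 0.073 0;-1 0 0 0.073 0;-1 0 0 0.073 0;-1 0 0 0.073 0;-1 0 0 0.073 0;-1 0 0 0.073 0;-1 0 0 0.073 0;-1 0 0 0.073 0", "squeeze": 60}}

```text
clock: 6.28
eef_pos: [436.8, -263.7, 258.5]
tcp_rot: [-3.141, 0.003, 2.812]
contact_force: [2.3, 0.9, 7.3]
opening: 0.177
```

Run:
```python
from h import *
np.set_printoptions(precision=2,suppress=True)
f=save('wrist','wr4'); 
s=r.sense();print(s['clock'],s['eef_pos'],s['tcp_rot'],s['contact_force'],s['wrist_torque'],s['opening'])
f=save('side','sd4');p=proj(f,(436,-263,100)).astype(int);im=cv2.imread('pics/sd4.png')
cv2.imwrite('pics/sd4c.png',cv2.resize(im[p[1]-60:p[1]+60,p[0]-70:p[0]+70],None,fx=5,fy=5,interpolation=cv2.INTER_CUBIC))
```

```text
6.3333 [ 436.8  -263.75  258.54] [-3.14  0.    2.81] [1.67 1.96 7.33] [ 0.36 -0.18 -0.01] 0.1828075091671096
```

View pics/wr4.png

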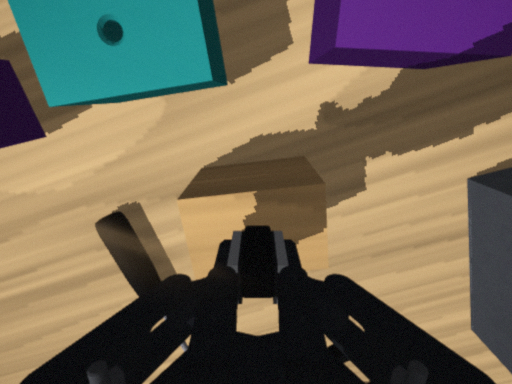

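View pics/sd4c.png

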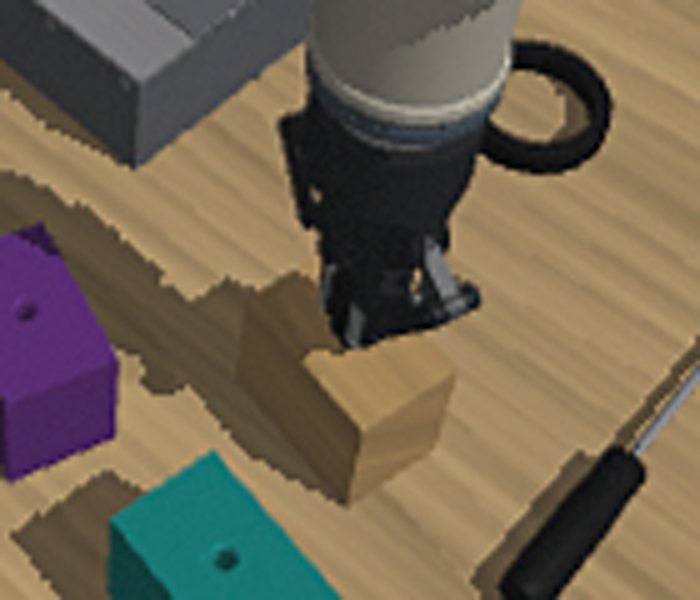

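{"method": "apply_moves", "body": {"motion": "-1 0 0 -0.02 0;-1 0 0 -0.05 0;-1 0 0 -0.08 0;-1 0 0 -0.1 0;-1 0 0 -0.1 0;-1 0 0 -0.1 0"}}

```text
clock: 6.88
eef_pos: [436.2, -263.6, 358.5]
tcp_rot: [-3.141, 0.003, 2.812]
contact_force: [-0.3, 0.5, -0.9]
opening: 0.179
```

Run:
```python
from h import *
np.set_printoptions(precision=2,suppress=True)
s=r.sense();print(s['clock'],s['eef_pos'],s['tcp_rot'],s['contact_force'],s['wrist_torque'],s['opening'])
T=s['eef_pos']
outs=[]
for cam in ['wrist','side','scene']:
    f=save(cam,cam+'5')
    P=np.array([T[0],T[1],T[2]-182.5]);Q=P-[0,0,70]
    a=proj(f,P);b=proj(f,Q);print(cam,a,b)
    im=cv2.imread(f'pics/{cam}5.png');c=((a+b)/2).astype(int)
    x0=int(np.clip(c[0]-30,0,512-60));y0=int(np.clip(c[1]-40,0,384-80))
    o=cv2.resize(im[y0:y0+80,x0:x0+60],None,fx=6,fy=6,interpolation=cv2.INTER_CUBIC);print(x0,y0)
    outs.append(o)
cv2.imwrite('pics/c5.png',np.hstack(outs)[:, :].copy() if False else cv2.resize(np.hstack(outs),None,fx=.74,fy=.74))
for q in ['pin_tip','pin_grip','pin_collar']:
  for c in ['wrist','side','scene']:
    print(q,c,[(np.array(d['point']),round(d['conf'],2)) for d in spotter.place_of(q,c)][:2])
```

```text
6.8833 [ 436.2  -263.59  358.47] [-3.14  0.    2.81] [-0.31  0.45 -0.94] [ 0.02 -0.06  0.01] 0.178987812305499
wrist [255.12 236.92] [255.77 197.1 ]
225 177
side [316.9  229.81] [313.27 247.28]
285 198
scene [178.86 167.53] [181.81 184.17]
150 135
pin_tip wrist [(array([ 435. , -266.3,  109.6]), 0.95), (array([ 434. , -266.1,  172.6]), 0.29)]
pin_tip side [(array([ 432.4, -265.6,  104.9]), 0.66)]
pin_tip scene [(array([ 433. , -262.4,   99.7]), 0.55)]
pin_grip wrist [(array([ 437.5, -261.1,  200. ]), 0.87)]
pin_grip side [(array([622.2, 389.9,  49.7]), 0.65), (array([513.5,  77.3,  81.6]), 0.54)]
pin_grip scene [(array([ 466.8, -391.6,   13.1]), 0.68), (array([ 431.4, -263. ,  196.6]), 0.49)]
pin_collar wrist [(array([ 437.1, -266.1,  175.4]), 0.79)]
pin_collar side [(array([ 433.6, -263.8,  173.1]), 0.62)]
pin_collar scene [(array([ 433.9, -268.5,  172.8]), 0.49)]
```

View pics/c5.png

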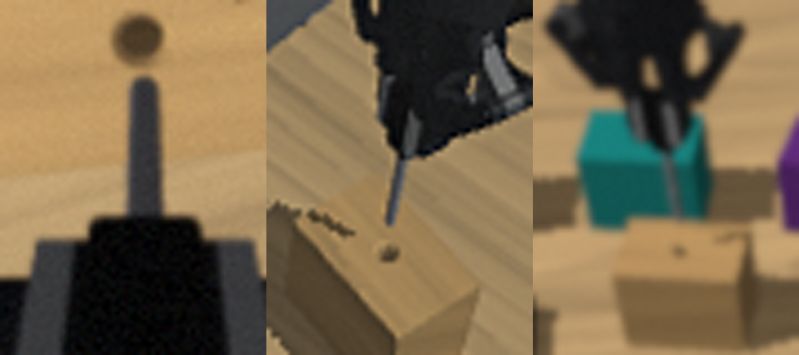

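View pics/wrist5.png

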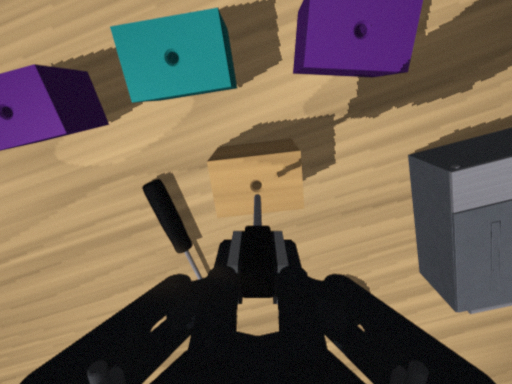

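Run:
```python
from h import *
np.set_printoptions(precision=2,suppress=True)
f=grab_frame('wrist');g=cv2.cvtColor(f['img'],cv2.COLOR_RGB2GRAY)
print(g[178:195,248:266])
s=r.sense();print(s['clock'],s['eef_pos'])
print(onz(f,256.1,186,76))
mv([511.6,46.2,357],2.8117,([436,-263.5,357],2.8117))
```

```text
[[164 163 166 162 165 165 165 165 162 164 164 164 165 164 164 161 159 163]
 [164 165 166 166 166 162 163 160 163 163 164 164 162 165 162 162 162 164]
 [163 165 163 164 166 164 166 160 164 160 161 163 162 165 162 161 164 163]
 [165 164 165 167 160 159 148 146 149 154 158 160 162 164 160 160 163 161]
 [167 164 164 155 147 135 126 118 113 122 142 155 160 160 161 162 160 161]
 [161 162 155 140 119  97  89  78  74  76  95 120 147 161 160 161 162 161]
 [161 160 142 117  91  72  63  61  61  61  64  75 118 161 167 163 164 163]
 [160 152 121  98  78  58  58  59  59  56  59  66  92 142 166 167 162 162]
 [159 148 108  88  69  57  58  62  61  61  56  62  74 123 165 171 168 167]
 [161 138  98  82  65  61  61  65  67  65  59  62  75 118 160 169 166 164]
 [163 143 102  81  65  61  66  65  65  64  63  67  84 126 161 167 164 165]
 [162 145  98  84  69  62  63  61  58  59  63  72  97 137 159 164 162 163]
 [160 149 116  90  80  67  66  64  63  65  72  86 117 147 156 161 159 158]
 [162 155 134 100  92  81  70  72  78  81  92 120 133 149 153 158 156 156]
 [159 157 151 126 106  95  90  94  96 102 112 133 140 148 155 154 152 156]
 [155 154 153 149 133 112 103 101 103 103 111 127 141 153 154 155 154 154]
 [150 156 157 153 148 140 124  94  80  75  82 114 146 154 157 154 156 157]]
7.5333 [ 435.99 -263.46  356.85]
[ 434.49 -262.5    76.  ]
move [0.03 0.32 0.  ] twist -0.0 rows 7.6
```

{"method": "apply_moves", "body": {"motion": "-1 0.0288 0.3175 0 0;-1 0.0288 0.3175 0 0;-1 0.0288 0.3175 0 0;-1 0.0288 0.3175 0 0;-1 0.0288 0.3175 0 0;-1 0.0288 0.3175 0 0;-1 0.0288 0.3175 0 0;-1 0.0288 0.3175 0 0;-1 0.0288 0.3175 0 0;-1 0.0288 0.3175 0 0;-1 0.0288 0.3175 0 0;-1 0.0288 0.3175 0 0"}}

```text
clock: 8.53
eef_pos: [511.3, 45.4, 356.9]
tcp_rot: [-3.141, -0.0, 2.811]
contact_force: [-0.8, -0.1, -1.1]
opening: 0.18
```

```bash
cat > look.py <<'E'
from h import *
import sys
np.set_printoptions(precision=2,suppress=True)
n=sys.argv[1]
s=r.sense();print(s['clock'],s['eef_pos'],s['tcp_rot'],s['contact_force'],s['wrist_torque'],s['opening'])
T=s['eef_pos'];f=save('wrist','w'+n)
Q=T-[0,0,252.5];b=proj(f,Q);print('tip pred',b)
print('holes pred',[proj(f,h) for h in [(510,16.3,80),(511.6,46.2,80),(513.2,75.9,80)]])
im=cv2.imread(f'pics/w{n}.png')
cv2.imwrite(f'pics/w{n}c.png',cv2.resize(im[150:250,196:316],None,fx=6,fy=6,interpolation=cv2.INTER_CUBIC))
E
python3 look.py 6
```

```text
8.5333 [511.33  45.4  356.86] [-3.14 -0.    2.81] [-0.78 -0.13 -1.1 ] [-0.06  0.03  0.02] 0.18007251643879785
tip pred [255.64 198.01]
holes pred [array([227.19, 196.82]), array([256.66, 188.92]), array([286.56, 180.91])]
```

View pics/w6c.png

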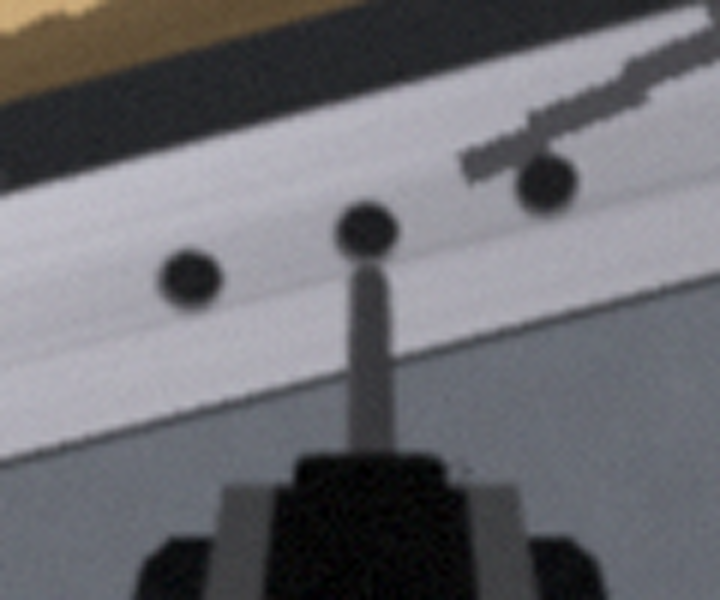

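{"method": "apply_moves", "body": {"motion": "-1 0 -0.0006 0.01 0;-1 0 -0.0006 0.019 0;-1 0 -0.0006 0.019 0;-1 0 -0.0006 0.019 0"}}

```text
clock: 8.92
eef_pos: [511.0, 45.2, 336.9]
tcp_rot: [-3.141, -0.002, 2.811]
contact_force: [0.7, 0.2, 0.3]
opening: 0.18
```

```bash
python3 look.py 7
python3 - <<'E'
from h import *
for c in ['side','scene']:
    f=save(c,c+'7');p=proj(f,(511.6,46.2,90)).astype(int);im=cv2.imread(f'pics/{c}7.png')
    cv2.imwrite(f'pics/{c}7c.png',cv2.resize(im[p[1]-35:p[1]+25,p[0]-35:p[0]+35],None,fx=8,fy=8,interpolation=cv2.INTER_CUBIC))
E
cd pics; python3 -c "
import cv2,numpy as np
cv2.imwrite('x7.png',cv2.resize(np.hstack([cv2.imread('side7c.png'),cv2.imread('scene7c.png')]),None,fx=.7,fy=.7))"
```

```text
8.9167 [510.96  45.24 336.92] [-3.14 -0.    2.81] [0.65 0.23 0.25] [-0.01  0.05 -0.02] 0.18003881665779647
tip pred [255.77 198.44]
holes pred [array([225.32, 205.39]), array([257.05, 196.97]), array([289.28, 188.43])]
```

View pics/w7c.png

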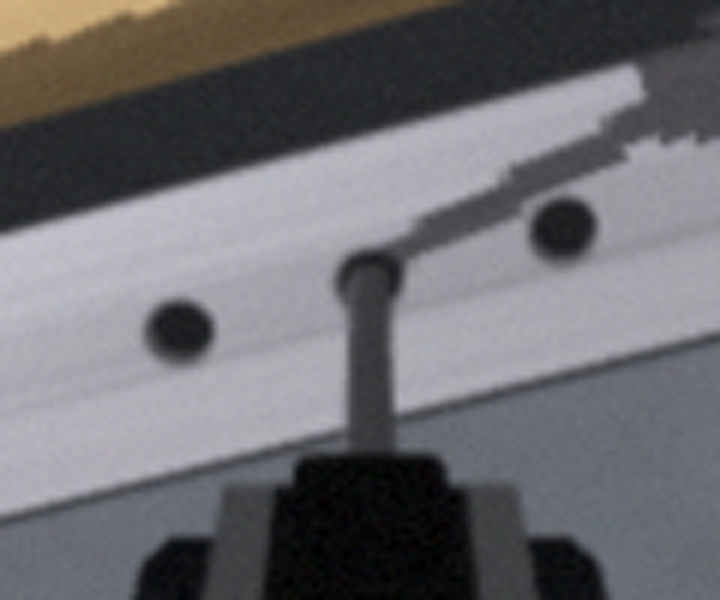

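View pics/x7.png

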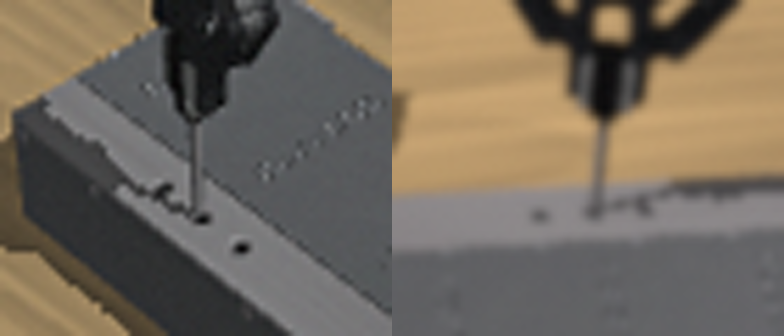

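Run:
```python
import cv2,numpy as np
g=cv2.cvtColor(cv2.imread('pics/w7.png'),cv2.COLOR_BGR2GRAY)
print(g[188:206,246:272])
for u,v in [(226,204),(290,188)]:
    w=g[v-8:v+9,u-8:u+9].astype(float);wt=np.clip(90-w,0,None);yy,xx=np.mgrid[v-8:v+9,u-8:u+9];print((wt*xx).sum()/wt.sum(),(wt*yy).sum()/wt.sum())
```

```text
[[180 183 182 180 178 179 175 175 175 172 171 170 166 167 170 164 162 152
  124  98  84  81  78  78  75  81]
 [182 180 178 175 174 174 170 173 169 170 168 168 167 161 160 147 126 112
   95  85  80  76  77  77  79  90]
 [176 174 173 174 175 169 171 167 167 162 158 154 147 136 119 108  90  81
   77  77  76  79  84  89  98 122]
 [172 168 171 172 172 166 166 159 145 131 112 102  97  88  80  76  80  76
   76  78  88  96 118 133 140 151]
 [169 168 166 165 164 162 155 131 101  77  56  53  44  47  52  63  72  80
   85 104 132 138 149 154 156 155]
 [165 165 162 163 163 159 137  98  53  41  36  32  32  34  38  44  62  89
  124 135 152 156 157 157 156 155]
 [160 163 160 160 158 145 111  61  43  48  48  51  50  41  36  34  50  96
  138 147 158 159 157 158 158 156]
 [161 162 163 159 157 137  87  50  49  62  59  57  59  54  42  30  52 104
  148 152 155 160 161 155 155 153]
 [162 161 159 164 155 125  78  51  61  69  63  61  57  53  49  36  55 114
  157 157 159 155 157 156 157 157]
 [163 163 161 164 151 126  76  59  74  70  62  60  59  54  50  38  69 123
  157 157 159 158 155 155 155 153]
 [164 162 
[... 237 characters left out ...]
  94  82  65  59  60  61  54  65  98 132 144
  152 149 150 152 150 153 154 158]
 [162 159 157 160 161 158 146 120  90  70  58  59  61  60  72 108 140 151
  152 153 158 158 163 161 166 165]
 [159 158 161 160 160 158 154 135  94  71  65  59  60  57  75 115 150 155
  162 165 164 167 170 166 167 167]
 [160 162 158 162 159 156 157 135  98  69  62  59  60  61  78 125 160 167
  168 168 168 168 169 169 171 171]
 [159 157 156 160 156 154 151 138 100  72  63  56  60  57  82 130 168 170
  172 172 172 174 170 172 169 170]
 [154 155 153 156 159 159 160 144  92  66  60  59  56  60  80 131 167 172
  174 170 170 173 173 170 170 170]]
225.68855172413794 204.58455172413792
289.1592158737748 187.32751613674395
```

{"method": "apply_moves", "body": {"motion": "-1 0 0 0.004 0;-1 0 0 0.007 0;-1 0 0 0.01 0;-1 0 0 0.012 0"}}

```text
clock: 9.4
eef_pos: [511.3, 45.7, 325.5]
tcp_rot: [-3.141, -0.0, 2.812]
contact_force: [-0.8, -0.4, -0.8]
opening: 0.178
```

{"method": "apply_moves", "body": {"motion": "-1 0 0 0.005 0;-1 0 0 0.01 0;-1 0 0 0.015 0;-1 0 0 0.019 0;-1 0 0 0.019 0"}}

```text
clock: 9.82
eef_pos: [511.0, 45.7, 305.9]
tcp_rot: [-3.141, -0.001, 2.812]
contact_force: [0.4, 0.4, 0.2]
opening: 0.182
```

{"method": "apply_moves", "body": {"motion": "-1 0 0 0.001 0;-1 0 0 0.002 0;-1 0 0 0.003 0;-1 0 0 0.004 0;-1 0 0 0.004 0"}}

```text
clock: 10.23
eef_pos: [511.4, 45.7, 302.9]
tcp_rot: [-3.142, 0.0, 2.812]
contact_force: [-0.4, 0.5, -0.4]
opening: 0.175
```

{"method": "apply_moves", "body": {"motion": "-1 0 0 0.0005 0;-1 0 0 0.001 0;-1 0 0 0.0015 0;-1 0 0 0.0015 0"}}

```text
clock: 10.57
eef_pos: [511.4, 45.7, 301.7]
tcp_rot: [3.142, 0.0, 2.812]
contact_force: [-0.9, -0.4, 3.8]
opening: 0.18
```

{"method": "apply_moves", "body": {"motion": "-1 0 0 0.0005 0;-1 0 0 0.001 0;-1 0 0 0.001 0;-1 0 0 0.001 0"}}

```text
clock: 10.9
eef_pos: [511.4, 45.7, 300.5]
tcp_rot: [-3.142, 0.0, 2.812]
contact_force: [-1.1, 0.0, 4.8]
opening: 0.182
```

{"method": "apply_moves", "body": {"motion": "-1 0 0 0.0005 0;-1 0 0 0.001 0;-1 0 0 0.0015 0;-1 0 0 0.002 0;-1 0 0 0.002 0"}}

```text
clock: 11.32
eef_pos: [511.3, 45.7, 298.4]
tcp_rot: [-3.141, -0.0, 2.812]
contact_force: [-1.3, 0.5, 5.3]
opening: 0.178
```

{"method": "apply_moves", "body": {"motion": "-1 0 0 0.0005 0;-1 0 0 0.001 0;-1 0 0 0.0015 0;-1 0 0 0.002 0;-1 0 0 0.0025 0;-1 0 0 0.0025 0"}}

```text
clock: 11.82
eef_pos: [511.3, 45.7, 295.9]
tcp_rot: [-3.142, -0.0, 2.812]
contact_force: [-1.2, -0.1, 5.7]
opening: 0.181
```

```bash
python3 - <<'E'
from h import *
s=r.sense();print(s['clock'],s['eef_pos'],s['contact_force'])
for c in ['side','scene']: save(c,c+'8')
E
cd pics; python3 -c "
import cv2,numpy as np
cv2.imwrite('x8.png',np.hstack([cv2.resize(cv2.imread('side8.png')[100:250,180:330],None,fx=2.6,fy=2.6),cv2.resize(cv2.imread('scene8.png')[140:290,210:360],None,fx=2.6,fy=2.6)]))"
```

```text
11.8167 [511.32951055  45.69914611 295.90435277] [-1.20352212 -0.07591162  5.65443497]
```

View pics/x8.png

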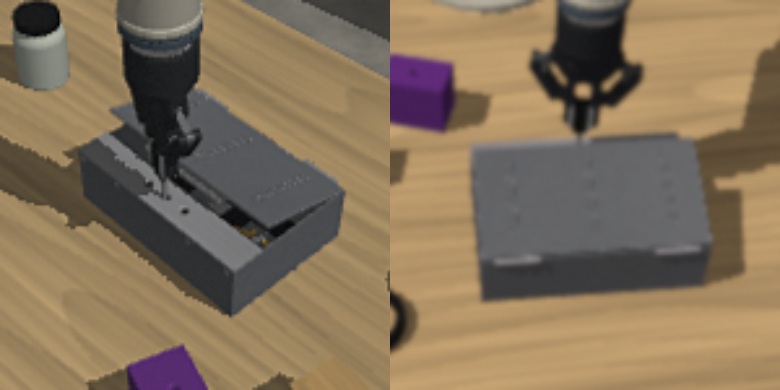

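{"method": "apply_moves", "body": {"motion": "-1 0 0 0 0;-1 0 0 0 0;-1 0 0 0 0;-1 0 0 0 0;-1 0 0 0 0;-1 0 0 0 0;-1 0 0 0 0;-1 0 0 0 0;-1 0 0 0 0;-1 0 0 -0.01 0;-1 0 0 -0.02 0;-1 0 0 -0.03 0;-1 0 0 -0.04 0;-1 0 0 -0.05 0;-1 0 0 -0.061 0;-1 0 0 -0.061 0;-1 0 0 -0.061 0"}}

```text
clock: 13.33
eef_pos: [511.6, 45.7, 357.8]
tcp_rot: [3.141, 0.002, 2.812]
contact_force: [0.6, 0.3, -0.3]
opening: 0.176
```

```bash
python3 - <<'E'
from h import *
s=r.sense();print(s['clock'],s['eef_pos'],s['contact_force'],s['opening'])
for c in ['side','scene','wrist']: save(c,c+'9')
E
cd pics; python3 -c "
import cv2,numpy as np
cv2.imwrite('x9.png',np.hstack([cv2.resize(cv2.imread('side9.png')[80:250,180:330],None,fx=2,fy=2),cv2.resize(cv2.imread('scene9.png')[110:280,210:360],None,fx=2,fy=2)]))"
```

```text
13.3333 [511.57731777  45.70934738 357.83208259] [ 0.57276386  0.31918053 -0.32179793] 0.17631925884050811
```

View pics/x9.png

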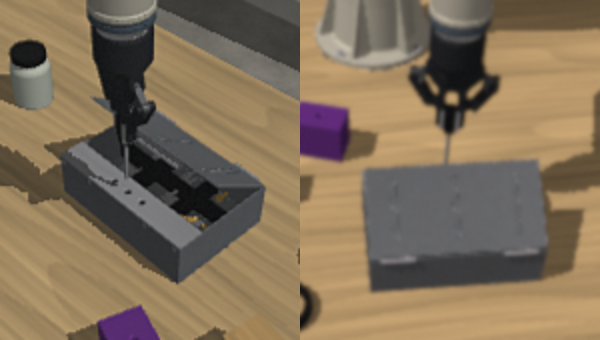

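View pics/wrist9.png

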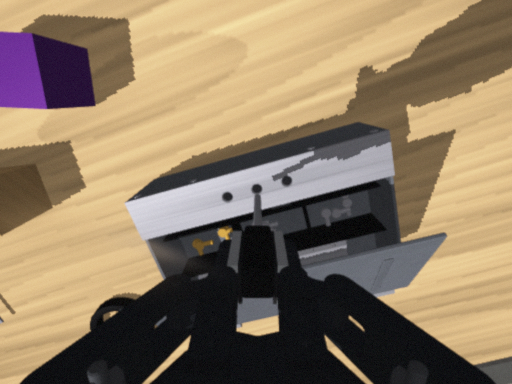

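{"method": "apply_moves", "body": {"motion": "-1 -0.0288 -0.3169 0 0;-1 -0.0288 -0.3169 0 0;-1 -0.0288 -0.3169 0 0;-1 -0.0288 -0.3169 0 0;-1 -0.0288 -0.3169 0 0;-1 -0.0288 -0.3169 0 0;-1 -0.0288 -0.3169 0 0;-1 -0.0288 -0.3169 0 0;-1 -0.0288 -0.3169 0 0;-1 -0.0288 -0.3169 0 0;-1 -0.0288 -0.3169 0.015 0;-1 -0.0288 -0.3169 0.022 0;-1 -0.0288 -0.3169 0.022 0;-1 -0.0288 -0.3169 0.022 0"}}

```text
clock: 14.65
eef_pos: [436.0, -262.5, 334.5]
tcp_rot: [3.141, -0.002, 2.813]
contact_force: [0.1, 0.0, -0.5]
opening: 0.177
```

```bash
python3 look.py 10
```

```text
14.65 [ 436.03 -262.51  334.45] [ 3.14 -0.    2.81] [ 0.09  0.03 -0.48] [-0.01 -0.03 -0.06] 0.1769547555569764
tip pred [255.38 198.42]
holes pred [array([588.12, 176.1 ]), array([625.64, 166.96]), array([663.78, 157.69])]
```

View pics/w10c.png

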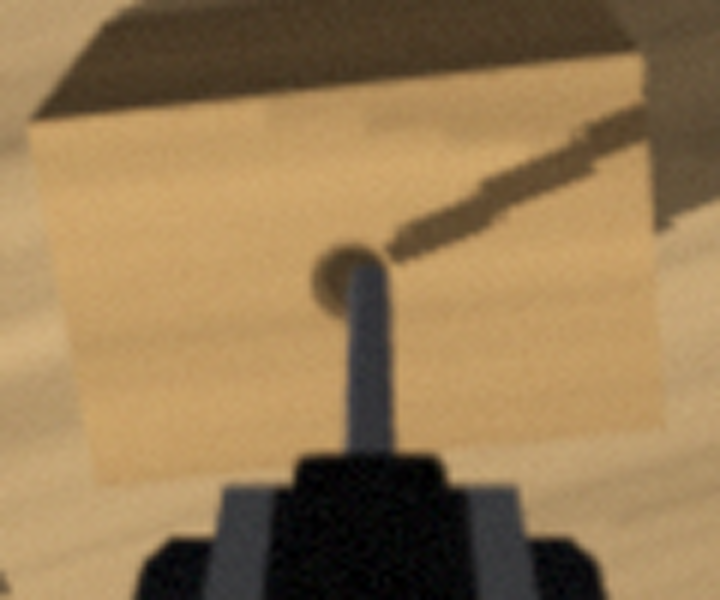

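{"method": "apply_moves", "body": {"motion": "-1 0 0 0 0;-1 0 0 0 0;-1 0 0 0 0;-1 0 0 0 0;-1 0 0 0 0"}}

```text
clock: 15.12
eef_pos: [436.0, -263.5, 335.2]
tcp_rot: [-3.142, 0.0, 2.812]
contact_force: [-0.0, -0.2, -0.8]
opening: 0.18
```

```bash
python3 look.py 11
```

```text
15.1167 [ 436.01 -263.45  335.2 ] [-3.14  0.    2.81] [-0.04 -0.18 -0.75] [ 0.01  0.03 -0.01] 0.18016407602417003
tip pred [255.54 197.85]
holes pred [array([589.12, 174.62]), array([626.7 , 165.45]), array([664.9 , 156.13])]
```

View pics/w11c.png

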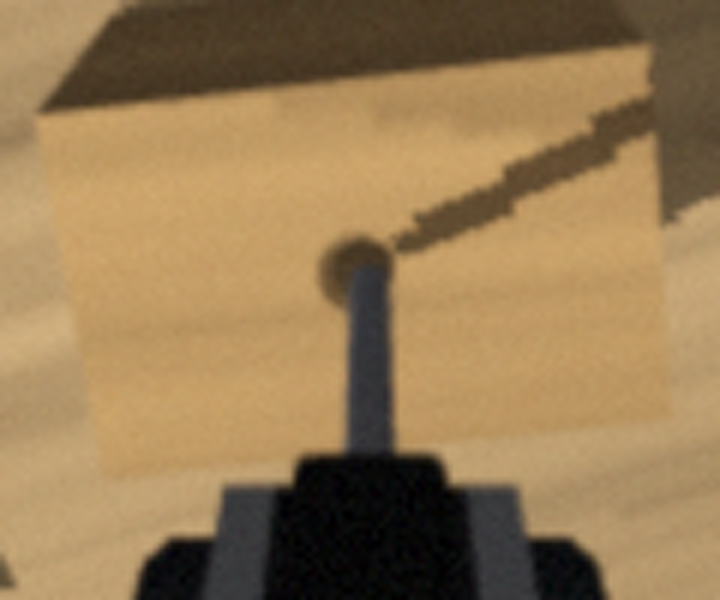

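{"method": "apply_moves", "body": {"motion": "-1 -0.0004 -0.0018 0 0;-1 -0.0004 -0.0018 0.004 0;-1 -0.0004 -0.0018 0.004 0;-1 -0.0004 -0.0018 0.004 0;-1 -0.0004 -0.0018 0.004 0"}}

```text
clock: 15.58
eef_pos: [435.7, -265.3, 330.8]
tcp_rot: [3.142, -0.0, 2.812]
contact_force: [0.3, -0.0, -0.1]
opening: 0.178
```

```bash
python3 look.py 12
```

```text
15.5833 [ 435.71 -265.28  330.83] [ 3.14 -0.    2.81] [ 0.35 -0.03 -0.13] [0.02 0.01 0.04] 0.17780130826913731
tip pred [255.51 198.03]
holes pred [array([597.22, 175.84]), array([635.56, 166.51]), array([674.56, 157.02])]
```

View pics/w12c.png

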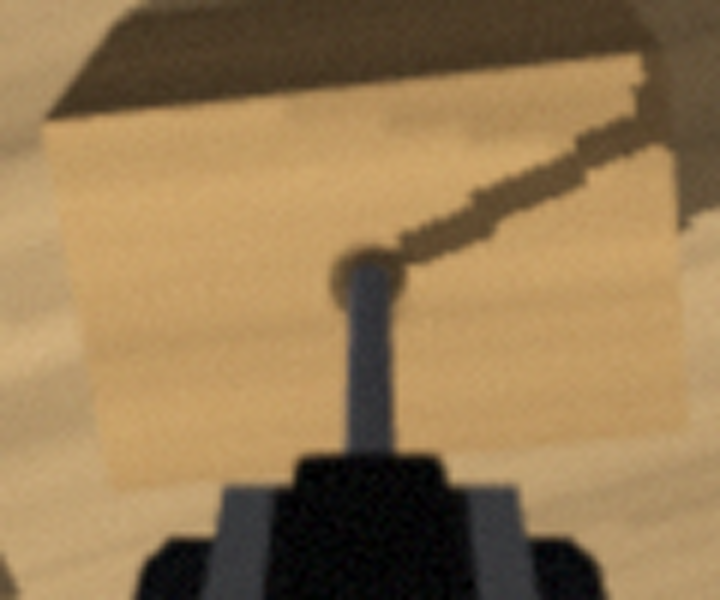

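{"method": "apply_moves", "body": {"motion": "-1 -0.0005 -0.0002 0.003 0;-1 -0.0005 -0.0002 0.006 0;-1 -0.0005 -0.0002 0.009 0;-1 -0.0005 -0.0002 0.012 0;-1 -0.0005 -0.0002 0.015 0;-1 -0.0005 -0.0002 0.015 0"}}

```text
clock: 16.13
eef_pos: [436.0, -265.5, 315.2]
tcp_rot: [3.141, -0.001, 2.812]
contact_force: [-0.0, 0.1, -0.9]
opening: 0.182
```

{"method": "apply_moves", "body": {"motion": "-1 0 0 0.01 0;-1 0 0 0.02 0;-1 0 0 0.03 0;-1 0 0 0.04 0;-1 0 0 0.05 0;-1 0 0 0.053 0;-1 0 0 0.053 0"}}

```text
clock: 16.72
eef_pos: [435.8, -265.4, 261.6]
tcp_rot: [3.141, -0.002, 2.812]
contact_force: [0.2, 0.3, -0.3]
opening: 0.183
```

{"method": "apply_moves", "body": {"motion": "-1 0 0 0.001 0;-1 0 0 0.002 0;-1 0 0 0.003 0;-1 0 0 0.004 0;-1 0 0 0.005 0;-1 0 0 0.005 0"}}

```text
clock: 17.22
eef_pos: [436.3, -265.7, 258.5]
tcp_rot: [-3.141, 0.001, 2.812]
contact_force: [-1.2, 0.6, 4.8]
opening: 0.179
```

{"method": "apply_moves", "body": {"motion": "-0.4 0 0 0 0;-0.3 0 0 0 0;-0.1 0 0 0 0;0.1 0 0 0 0;0.2 0 0 0 0;0.2 0 0 0 0;0.2 0 0 0 0;0.2 0 0 -0.01 0;0.2 0 0 -0.03 0;0.2 0 0 -0.06 0;0.2 0 0 -0.1 0;0.2 0 0 -0.14 0;0.2 -0.02 0 -0.15 0;0.2 -0.06 0 -0.15 0;0.2 -0.06 0 -0.15 0;0.2 -0.06 0 -0.15 0;0.2 -0.06 0 -0.15 0"}}

```text
clock: 18.63
eef_pos: [492.5, -284.8, 407.8]
tcp_rot: [3.141, -0.001, 2.812]
contact_force: [0.0, -0.2, -0.4]
opening: 0.603
```

Run:
```python
from h import *
np.set_printoptions(precision=1,suppress=True)
s=r.sense();print(s['clock'],s['eef_pos'],s['contact_force'],s['opening'])
I=[]
for c in ['side','scene','wrist']:
    f=save(c,c+'13'); im=cv2.imread(f'pics/{c}13.png')
    p=proj(f,(436,-264,90)).astype(int);print(c,p,proj(f,(436,-264,124)))
    I.append(cv2.resize(im[max(0,p[1]-35):max(0,p[1]-35)+70,p[0]-32:p[0]+32],(384,420),interpolation=cv2.INTER_CUBIC))
    for q in ['pin_grip','pin_collar','pin_tip','lid','jar_mid','tape_mid','driver_grip']:
        print(q,[(np.array(d['point']),round(d['conf'],2)) for d in spotter.place_of(q,c)][:2])
cv2.imwrite('pics/x13.png',cv2.resize(np.hstack(I),(792,290)))
```

```text
18.6333 [ 492.5 -284.8  407.8] [ 0.  -0.2 -0.4] 0.603126404057579
side [312 251] [314.2 243.1]
pin_grip [(array([ 438. , -272.4,   99.7]), 0.48)]
pin_collar [(array([ 436.6, -268. ,   76.6]), 0.57)]
pin_tip []Traceback (most recent call last):
  File "<stdin>", line 10, in <module>
ValueError: it knows: case, driver_grip, hole_left, hole_mid, hole_right, jar_mid, pin_collar, pin_grip, pin_tip, stand, stand_hole, tape_mid
```

View pics/side13.png

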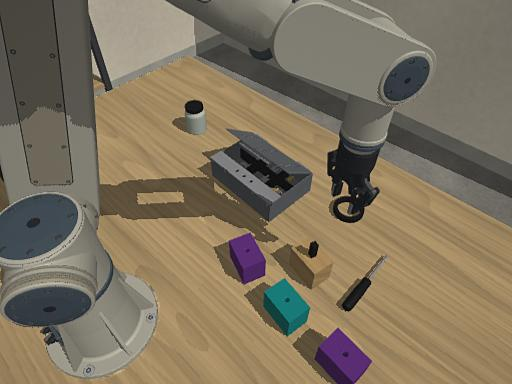

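Run:
```python
from h import *
np.set_printoptions(precision=1,suppress=True)
I=[]
for c in ['side','scene','wrist']:
    f=save(c,c+'13'); im=cv2.imread(f'pics/{c}13.png')
    p=proj(f,(436,-264,90)).astype(int)
    I.append(cv2.resize(im[max(0,p[1]-35):max(0,p[1]-35)+70,p[0]-32:p[0]+32],(264,290),interpolation=cv2.INTER_CUBIC))
cv2.imwrite('pics/x13.png',np.hstack(I))
a=cv2.imread('pics/side0.png').astype(int);b=cv2.imread('pics/side13.png').astype(int)
d=np.abs(a-b).max(2)
print('handle region diff',d[236:262,300:326].max(), np.argwhere(d[236:262,300:326]>60).shape)
```

```text
handle region diff 81 (10, 2)
```

View pics/x13.png

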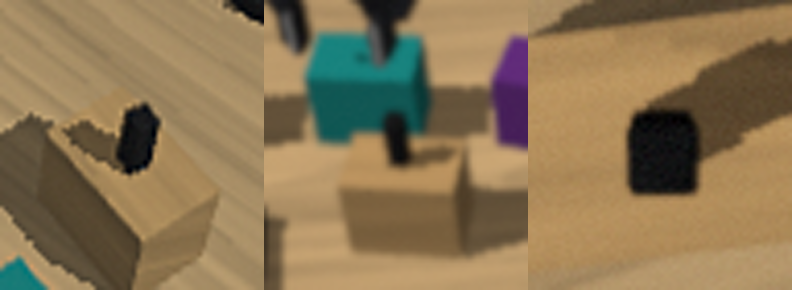

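View pics/scene13.png

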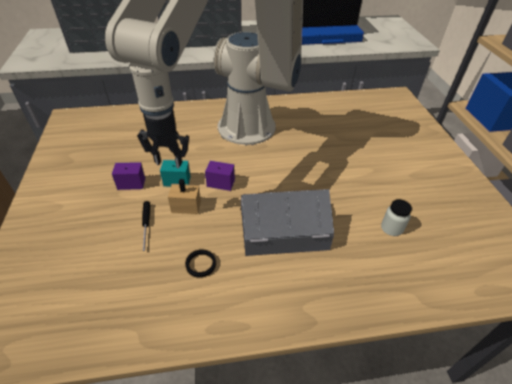

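The pin is seated: in the scene view its handle is at (182,186), the same place as at the start. The lid is up, and the jar, tape and screwdriver are where they were.

```bash
python3 -c "
from rig import r
print(r.sign_off())"
```

```text
the job is handed in; nothing more can be done
None
```

The job is done and handed in at about 19 s on the robot's clock, well under the 58 s limit. The lid is open and the pin is back upright in its wooden stand.

- **Finding the latch:** I tried only the middle hole. The pin met steel about 30 mm down. From there the force rose slowly, from 3.8 to 5.7 N over about 6 mm, so it was the sprung pad. The lid then sprang up, and I pulled the pin straight out.
- **Returning the pin:** Over the stand the pin was about 2 mm off the hole in the wrist view, so I corrected it twice before lowering. It went in without resistance. The handle met the block at the same height as when I first gripped it, with 4.8 N.
- **Last checks:** After release, the side, scene and wrist views show the pin upright, its handle down on the block and within about a pixel of its starting place. The side view shows the lid up. By eye, the jar, tape roll and screwdriver are where they were at the start, and the robot is touching nothing.
- **Checks that failed or disagreed:**
  - Just before insertion the side and scene views put the pin 1–2 mm off the hole, while the wrist view showed it centred. I trusted the wrist view, and the pin went in freely.
  - The network doesn't know "lid" as a name, so I judged the lid by eye. That error also stopped the network's final check on the jar, tape and screwdriver.

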